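Nip up the water filter's lid nut with an adjustable wrench

TASK

The lid nut of the water filter is only finger-tight. Set the adjustable wrench flat on the lid with its open jaws round the nut, roll its worm until the jaws just fit the nut with no play, and only then turn the nut clockwise with the wrench until its pointer lines up with the black mark on the lid. Do not push or turn the nut itself with the fingers, do not disturb the jam jar, the tin and the tumbler round the filter, and leave the wrench lying flat on the lid with its jaws on the nut.

Things in the scene. Friction and masses are not known exactly. Their poses are not given: they have to be found in the camera images.
- filter: Water filter, fixed: a round white housing with a flat steel lid, 172 mm across, its top 55 mm above the worktop. Origin at the centre of its underside, z up. The lid carries a wrench within 76 mm of the centre. A short outlet stub sticks out 12 mm beyond the lid's edge at the -x side, well below its top.
- hex: The dark steel hex nut in the middle of the lid: 44 mm across flats, 50.8 mm across corners, 22 mm high from the lid's top (its raised pointer 2 mm more). Origin on its axis at the lid's top, z up. One corner points along its +x axis, the others at every 60 degrees. It turns on the filter's upright axis.
- nut_top (a point): Centre of the nut's top face (22 mm above the lid).
- pointer (a point): End of the raised bright rib on the nut's top, 23 mm from the axis; the rib points from the centre to the nut's +x corner.
- mark (a point): Middle of the black line on the lid's top, which runs radially along the filter's +x axis; 57 mm from the centre.
- lid_nut (a joint): Angle of the nut in rad: 0 when the pointer is in line with the mark, negative before that, growing clockwise as seen from above (tightening). It starts between -0.85 and -0.5, has a stop at +0.35, stays where it is left and drags with about 0.22 N m.
- wrench: Steel adjustable wrench, loose, about 0.41 kg, 186 mm long, 18 mm thick, lying flat. Origin on the underside below the handle's neck, near the balance point; z up; +x towards the jaws. Handle: 22 mm wide (y), from 2 to 16 mm above the underside, from x = +10 to -75 mm, then a round end, 27 mm wide, to -87 mm. Head: x = +10 to +98 mm, at most 37 mm to +y and 50 mm to -y.
- jaw_centre (a point): Point of the wrench at x = 80, y = 0 mm on its underside: the nut's centre lies here when the jaws fit. The slot is open towards +x and right through. Jaw faces are parallel to x, 18 mm high, from x = 53 (throat wall) to 98 mm; the fixed one at y = +22 mm, the moving one at y = -(22 mm + jaw value). With the handle over a line through a corner of the nut, the jaws face two of its flats.
- worm_crest (a point): Top of the worm, at x = 28 mm, y = 0, 29 mm above the wrench's underside and 11 mm above the head. The worm is a knurled dark roller across the wrench (axis along y), 28 mm in diameter and 27 mm long.
- jaw (a joint): Opening of the jaws beyond 44 mm, in m: 0 when the faces are 44 mm apart (the nut's size), + when wider. It starts between 0.007 and 0.011. It is driven by the worm only and stays put (about 30 N on the jaw moves it).
- worm (a joint): Angle of the worm in rad; growing = its top moves towards the jaws (+x of the wrench) = the jaws close by 1.5 mm per rad (14 mm of rolling on its surface). It needs about 3.5 N at the rim. Closed fingertips pressed on the crest with 10 to 20 N and drawn towards the jaws roll it (they may slip a little); the last strokes also square the wrench up on the nut, which takes the firmer press.
- jam_jar: Jam jar, loose, 69 mm in diameter, 99 mm high, upright; origin at the centre of its underside. Bystander.
- tin_tall: Tall tin, loose, 75 mm in diameter, 110 mm high, upright; origin at the centre of its underside. Bystander.
- tumbler: Glass tumbler, loose, 81 mm in diameter, 91 mm high, upright; origin at the centre of its underside. Bystander.
- mat: Thin round grey mat, 368 mm across, under the filter and the bystanders; origin at its centre.

How it is judged:
By the outcome, as a careful person would: the job done as asked, in the order asked, and still so for the second after the job is handed in, with the robot touching nothing.
It also fails if it takes over 67 s, if anything falls off the work surface, if the arm or the gripper's body presses on something with over 40 N, if the wrist force passes 120 N, or if a joint passes its speed limit or range.

ROBOT

A 6-joint arm with a two-finger parallel gripper is mounted at the origin on a cart in front of the work surface, level with it; the furniture and walls round the work are solid. World frame = base frame: x ahead of the robot, y to its left, z up, the work surface at z = 0. Lengths are in m, angles in rad, forces in N, time in s.
With the tool pointing down it reaches from about 0.425 to 0.95 m from the base axis. Payload 3.5 kg.
Tool frame: the origin (TCP) lies between the finger pads; the fingertips stand 22 mm ahead of it and the grasp point (between the pads) lies 3 mm ahead of it (ctrl.nose_length is the z of the fingertips in the tool frame, in m); z points along the fingers, y is the line along which they close (so a half turn about z gives the same grasp; the last joint's range is limited). The gripper opens to 85 mm and grips with 20 to 120 N. Pads are 22 mm wide; open, the fingers measure 114 mm over their backs; the gripper's body (76 mm by 85 mm) begins 54 mm behind the grasp point. The pads swing forward as they close: fully open they stand 13 mm farther back than shut.
Start: joints at [-1.379, 0.286, 1.577, -0, 1.279, -0.15], TCP at [0.226, -0.636, 0.253] pointing down, gripper open.
Joint ranges: [-2.77, 2.77], [-0.9, 2.22], [0.21, 2.48], [-1.53, 4.67], [0.24, 2.81], [-2.84, 2.84]. Speed limits (rad/s): [2.79, 2.79, 3.14, 3.14, 3.14, 3.14].

INTERFACE

Orientations are given as a unit quaternion [x, y, z, w].
In Python, from plant import ctrl gives the robot as it stands. The module is installed in compiled form; this text tells all that it offers.
- The arm moves only by the tool send_rows, never from a script. Its argument "rows" is text: rows parted by semicolons, each of 7 numbers parted by spaces: the turn, a rotation vector about the tool's x, y, z in degrees, then the shift along the tool's x, y, z in mm, then the opening, from -1 (shut) to 1 (fully open). A call has 1 to 8 rows; each row is the pose to reach, as a shift and turn from the pose commanded when the call began, along the tool's axes at that moment; what a row does not reach only later rows make up. A row lasts 1/8 s, in which the tool goes at most 62.5 mm and 10.7 degrees, less where a joint would pass 70% of its speed; a pose out of reach is approached as far as the arm can. A call with a gripper value outside its range is refused whole. The fingers move at their own pace and stop on an object; "grip_force" is the grip in N (left out, the last holds). Time passes only in rows, so rows that repeat a pose let the fingers close. It gives the time, the measured TCP pose, the force, the opening and the grip force at its end, in the units of the state.
- ctrl.get_state(): the state, without advancing time (a new reading comes with each control period).
- ctrl.read_camera(name): name is "side" or "top" or "wrist"; returns a dict with "color" (384x512x3 uint8, red, green, blue), "fx", "fy", "cx", "cy" (pixels), "extrinsics" (4x4, takes a point from world to camera coordinates). Camera axes: x right, y down, z forward; pixel columns grow to the right and rows downward; lengths in m; the calibration is good to about 2 mm. A picture is of the moment at which its call begins. There is no depth.
- ctrl.sign_off(): hands the job in; it is judged then, once.
Trained networks look in a picture, given as the dict that the camera call returned (one of the last four; its "shot" number tells which), for a name from the list of things; names that differ only in an ending like _2 or _b are one class to them, and where a whole thing is asked for, a point or a joint stands for the part that bears it (a point fixed in the world has none). Each returns a list of dicts, best first, with "p" (0 to 1); they miss things now and then, are a little off and sometimes report something else, mostly with a low value. They report only what shows in the picture. A call takes as long as a camera call.
- ctrl.look_for(picture, target): "position" ([x, y, z] in m, in the coordinates of the camera as it stood for that picture, good to about 4 mm: the middle of the surface that is visible of it).
The state is a dict: "time": time; "qpos": joint angles; "dq": joint speeds; "joint_efforts": joint torques, N m; "eef_pos": TCP position; "tcp_rot": TCP orientation; "contact_force": force on the tool from outside, world axes, zero at the start; "wrist_torque": the same for the moment, N m; "opening": opening from 0.0 (shut) to 1.0 (fully open); "finger_force": force on a finger pad.
Only numpy, scipy, OpenCV 4.12 (cv2) and the standard library are available. Lean on these libraries where they do the work, as an engineer would, in place of code of your own. Each camera call takes 0.05 s, during which the arm holds its last target. There are 200 camera calls.

## Working session

There is one attempt and no reset: what is moved stays moved. The work goes in short steps, Python scripts to look and compute and a tool call to move; the robot and the scene stay as the last step left them, time stands still between calls to the robot, and variables do not carry over. Pictures are saved under pics/ and viewed, at most 10 in all, crops included, and the job is handed in when it is done.

Besides the shell and the picture viewer there is one more tool, called in YAML: its name, and indented under it one key for each argument. send_rows: Moves the arm, as the interface text tells. Its arguments: {"type":"object","properties":{"rows":{"type":"string"},"grip_force":{"type":"number"}},"required":["rows"]}

```bash
mkdir -p pics; cat > h.py <<'E'
import numpy as np, cv2
from plant import ctrl
from scipy.spatial.transform import Rotation as R
def cam(n): return ctrl.read_camera(n)
def save(p,name): cv2.imwrite('pics/'+name+'.png',p['color'][:,:,::-1])
def w(p,c):
    E=p['extrinsics']; return E[:3,:3].T@(np.array(c)-E[:3,3])
def proj(p,X):
    E=p['extrinsics']; c=E[:3,:3]@np.array(X)+E[:3,3]
    return np.array([p['fx']*c[0]/c[2]+p['cx'],p['fy']*c[1]/c[2]+p['cy']])
def ray(p,u,v,z):
    E=p['extrinsics']; d=E[:3,:3].T@np.array([(u-p['cx'])/p['fx'],(v-p['cy'])/p['fy'],1]); o=-E[:3,:3].T@E[:3,3]
    return o+d*(z-o[2])/d[2]
def find(p,ts):
    for t in ts:
        for r in ctrl.look_for(p,t)[:2]:
            X=w(p,r['position']); print(t,round(r['p'],2),X.round(4),proj(p,X).round(0))
E
python3 - <<'E'
from h import *
np.set_printoptions(suppress=True)
s=ctrl.get_state(); print(s['time'],s['eef_pos'],R.from_quat(s['tcp_rot']).as_matrix().round(3),ctrl.nose_length)
for n in('top','side'):
    p=cam(n); save(p,n+'0'); print(n,ctrl.get_state()['time'],p['fx'],(-p['extrinsics'][:3,:3].T@p['extrinsics'][:3,3]).round(3))
    find(p,['filter','hex','nut_top','pointer','mark','wrench','jaw_centre','worm_crest','jam_jar','tin_tall','tumbler','mat'])
a=cv2.imread('pics/top0.png')
E
```

```text
0.0 [ 0.22615095 -0.63533242  0.25190559] [[ 0.942  0.335 -0.   ]
 [ 0.335 -0.942  0.002]
 [ 0.    -0.002 -1.   ]] 0.022
top 0.05 463.41327570966854 [ 0.223 -0.001  1.286]
filter 0.76 [ 0.5247 -0.175   0.0594] [328. 167.]
hex 0.61 [ 0.5239 -0.1776  0.0766] [330. 166.]
nut_top 0.61 [ 0.5275 -0.1722  0.0785] [328. 164.]
nut_top 0.52 [0.4731 0.1637 0.016 ] [206. 189.]
pointer 0.82 [ 0.5272 -0.1782  0.0771] [331. 164.]
mark 0.63 [ 0.5232 -0.1744  0.0558] [328. 168.]
wrench 0.77 [0.4736 0.158  0.0152] [208. 189.]
jaw_centre 0.88 [0.4713 0.1581 0.018 ] [207. 189.]
jaw_centre 0.4 [ 0.5504 -0.0362  0.1057] [278. 153.]
worm_crest 0.96 [0.4705 0.1606 0.0115] [207. 190.]
jam_jar 0.82 [ 0.4442 -0.3011  0.0994] [380. 193.]
tin_tall 0.71 [ 0.5461 -0.0358  0.1054] [278. 155.]
tumbler 0.9 [ 0.4123 -0.12    0.0158] [308. 210.]
tumbler 0.47 [ 0.5229 -0.1784  0.0753] [331. 166.]
mat 0.63 [ 0.5381 -0.1967  0.0022] [333. 167.]
side 0.7 428.0117467339215 [ 0.523 -0.632  1.309]
filter 0.7 [ 0.5233 -0.1829  0.0566] [271. 246.]
hex 0.58 [ 0.5257 -0.1796  0.0814] [272. 242.]
nut_top 0.47 [ 0.5247 -0.179   0.0736] [272. 243.]
nut_top 0.45 [ 0.4009 -0.0969  0.0483] [234. 219.]
pointer 0.78 [ 0.5232 -0.1764  0.0757] [271. 242.]
mark 0.61 [ 0.5251 -0.1863  0.0554] [272. 247.]
wrench 0.74 [0.4734 0.1587 0.0172] [261. 157.]
jaw_centre 0.69 [0.4686 0.1579 0.0173] [260. 157.]
worm_crest 0.68 [0.4722 0.1562 0.0198] [261. 157.]
jam_jar 0.69 [0.469  0.1562 0.0138] [260. 158.]
jam_jar 0.37 [ 0.4003 -0.0953  0.0466] [234. 219.]
tin_tall 0.72 [ 0.5517 -0.0473  0.1087] [282. 199.]
tin_tall 0.2 [ 0.5237 -0.1893  0.056 ] [271. 248.]
tumbler 0.88 [ 0.3971 -0.0962  0.0462] [233. 219.]
mat 0.86 [ 0.573  -0.2177  0.002 ] [286. 263.]
mat 0.37 [ 0.4002 -0.0975  0.0464] [234. 220.]
```

View pics/top0.png

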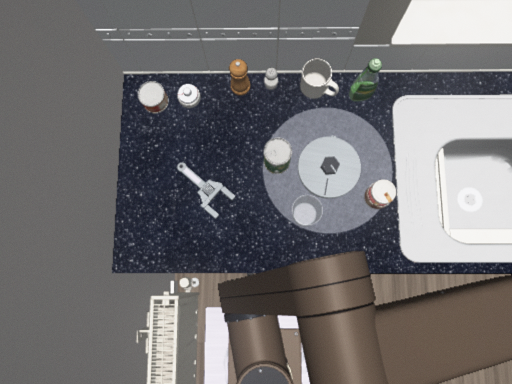

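View pics/side0.png

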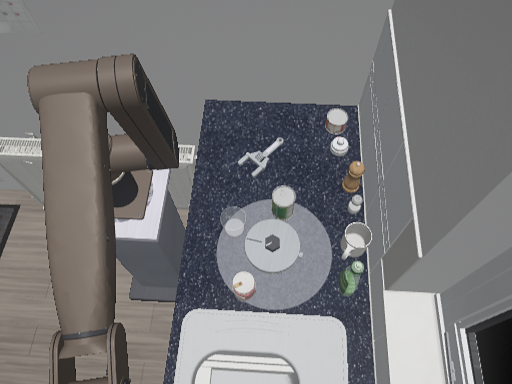

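The top view shows the lid at (330,167) with the mark line running down from it at about (326,187). The tin is at (278,155), the tumbler at (307,210), the jar at (381,193), and the wrench runs from (180,165) to its head at about (222,200). The side view agrees.

```bash
python3 - <<'E'
from h import *
np.set_printoptions(suppress=True)
p=cam('wrist'); s=ctrl.get_state(); T=np.eye(4); T[:3,:3]=R.from_quat(s['tcp_rot']).as_matrix(); T[:3,3]=s['eef_pos']
print((p['extrinsics']@T).round(3),p['fx'])
a=cv2.imread('pics/top0.png')
b=np.hstack([cv2.resize(a[115:235,255:405],None,fx=3,fy=3,interpolation=2),cv2.resize(a[150:270,165:265],None,fx=3,fy=3,interpolation=2)])
cv2.imwrite('pics/crop.png',b);print(b.shape)
E
```

```text
[[ 0.     1.    -0.001  0.001]
 [-0.961  0.    -0.276  0.033]
 [-0.276  0.001  0.961  0.136]
 [ 0.     0.     0.     1.   ]] 306.0200988197896
(360, 750, 3)
```

View pics/crop.png

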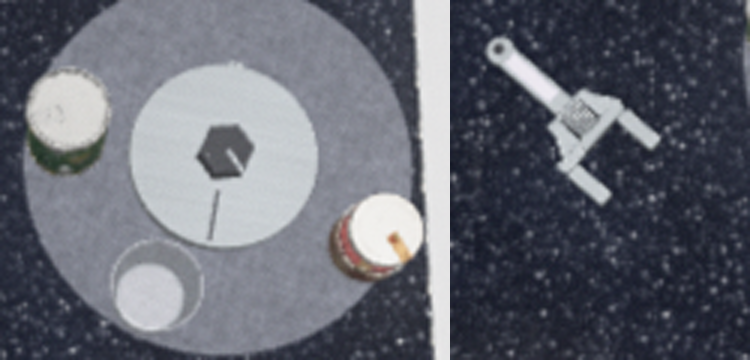

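The crop shows the pointer at about 4:45 and the mark just past 6 o'clock, so the nut needs roughly 48° clockwise. The plan is to lay the wrench with its handle at about 337° world, on the free side, and sweep it to about 289°.

send_rows:
  rows: "0 0 -4 46 -34 -8 0.4;0 0 -8 92 -68 -16 0.4;0 0 -12 138 -102 -24 0.4;0 0 -16 184 -136 -32 0.4;0 0 -20 230 -170 -40 0.4;0 0 -24 276 -204 -48 0.4;0 0 -27 322 -238 -48 0.4;0 0 -27 368 -272 -48 0.4"

```text
time: 2.35
eef_pos: [0.4827, -0.2547, 0.3019]
tcp_rot: [0.918, 0.395, 0.0, 0.001]
contact_force: [0.7, -0.1, 0.2]
opening: 0.704
finger_force: 0.0
```

```bash
python3 - <<'E'
from h import *
np.set_printoptions(suppress=True)
s=ctrl.get_state(); print(s['time'],s['eef_pos'],R.from_quat(s['tcp_rot']).as_euler('xyz',True),s['opening'])
p=cam('wrist'); save(p,'w1'); cv2.imwrite('pics/w1b.png',cv2.resize(p['color'][:,:,::-1],(800,600),interpolation=2))
import pickle; pickle.dump(p,open('w1.pkl','wb'))
find(p,['filter','hex','pointer','mark','jam_jar','tin_tall','tumbler'])
E
```

```text
2.35 [ 0.48265948 -0.25473689  0.30188549] [179.92280097  -0.00641377  46.59024258] 0.7038645360471758
filter 0.77 [ 0.5338 -0.1772  0.0579] [245.  78.]
hex 0.42 [ 0.4542 -0.3046  0.1   ] [271. 214.]
pointer 0.86 [ 0.5273 -0.1733  0.0757] [237.  79.]
mark 0.82 [ 0.5274 -0.176   0.0553] [240.  82.]
jam_jar 0.92 [ 0.4557 -0.3063  0.1004] [273. 214.]
jam_jar 0.17 [ 0.5338 -0.1738  0.0572] [243.  76.]
tin_tall 0.8 [ 0.5332 -0.0635  0.0197] [178.   6.]
tumbler 0.89 [ 0.3892 -0.0981  0.0458] [113. 116.]
```

View pics/w1b.png

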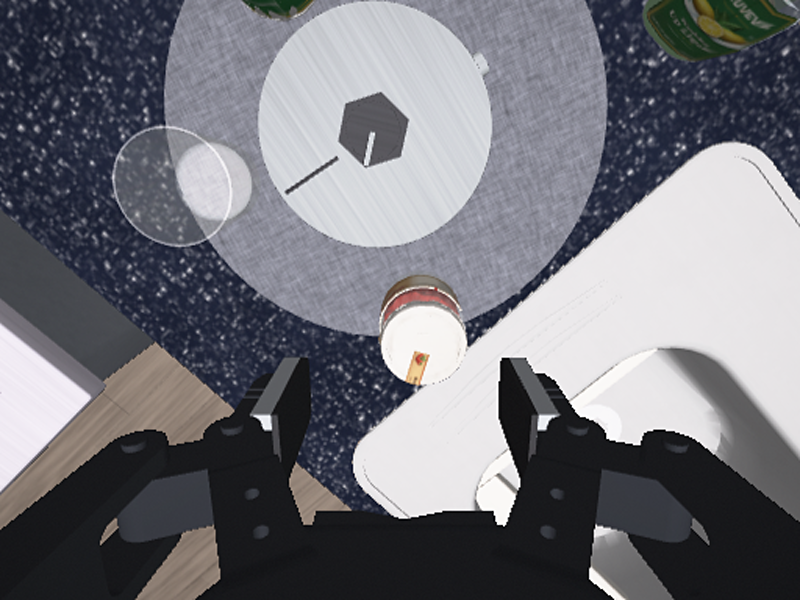

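The wrist view shows the lid centred at about (375,124) in the 800-pixel picture. The mark line runs from (337,157) to (286,192), and the pointer rib runs from (372,133) to (367,166).

```bash
python3 - <<'E'
from h import *
import pickle
np.set_printoptions(suppress=True)
p=pickle.load(open('w1.pkl','rb')); k=1.5625
from scipy.optimize import least_squares
# lid: bright low-saturation region around centre
hsv=cv2.cvtColor(p['color'],cv2.COLOR_RGB2HSV)
m=((hsv[:,:,2]>165)&(hsv[:,:,1]<60)).astype(np.uint8)
n,l,st,c=cv2.connectedComponentsWithStats(m); i=l[60,200]; print(st[i],c[i])
cn=max(cv2.findContours((l==i).astype(np.uint8),cv2.RETR_EXTERNAL,cv2.CHAIN_APPROX_NONE)[0],key=len)[:,0]
cn=cn[cn[:,1]>3]
P=np.array([ray(p,u,v,.055) for u,v in cn])[:,:2]
f=least_squares(lambda q:np.hypot(*(P-q[:2]).T)-q[2],[.525,-.178,.086],loss='soft_l1',f_scale=.002); C=f.x; print('lid',C, 'rms',f.fun.std())
g=lambda a,z:ray(p,a[0]/k,a[1]/k,z)[:2]
for nm,a,b,z in(('mark',(337,157),(286,192),.055),('ptr',(372,133),(367,166),.079)):
    A,B=g(a,z),g(b,z); d=B-A; print(nm,A,B,np.degrees(np.arctan2(d[1],d[0])),'from C',np.degrees(np.arctan2(*(B-C[:2])[::-1])),np.hypot(*(B-C[:2])))
# dark nut corners
d=(hsv[:,:,2]<110).astype(np.uint8); d[:40]=0;d[115:]=0;d[:,:200]=0;d[:,290:]=0
for x,y in[(384,92),(408,120),(344,107)]: print('corner',(r:=g((x,y),.077)-C[:2]),np.degrees(np.arctan2(r[1],r[0])),np.hypot(*r))
E
```

```text
[  165     0   150   159 17169] [240.14060225  78.33275089]
lid [ 0.52520431 -0.17762883  0.08529841] rms 0.0022075602443319543
mark [ 0.49249935 -0.17128494] [ 0.4462606  -0.16263928] 169.40920932352418 from C 169.24886697685938 0.08035418694841868
ptr [ 0.52363306 -0.17874919] [ 0.50580005 -0.1919558 ] -143.47741307993093 from C -143.5600014627451 0.024120266024731822
corner [0.02262413 0.0121956 ] 28.327016739650418 0.025701824786055875
corner [ 0.02217988 -0.01184729] -28.108717745255927 0.02514568037890803
corner [-0.00367213  0.02403554] 98.68643258687946 0.024314430860937885
```

send_rows:
  rows: "0 0 0 40 -40 0 0.4;0 0 0 80 -80 0 0.4;0 0 0 120 -120 0 0.4;0 0 0 160 -160 0 0.4;0 0 0 200 -200 0 0.4;0 0 0 240 -240 0 0.4;0 0 0 270 -280 20 0.4;0 0 0 280 -290 40 0.4"

```text
time: 3.75
eef_pos: [0.4634, 0.1477, 0.2612]
tcp_rot: [0.918, 0.396, 0.001, 0.0]
contact_force: [-0.7, -0.2, 0.4]
opening: 0.7
finger_force: 0.0
```

```bash
python3 - <<'E'
from h import *
np.set_printoptions(suppress=True)
s=ctrl.get_state(); print(s['time'],s['eef_pos'],R.from_quat(s['tcp_rot']).as_euler('xyz',True),s['opening'])
p=cam('wrist'); cv2.imwrite('pics/w2b.png',cv2.resize(p['color'][:,:,::-1],(800,600),interpolation=2))
import pickle; pickle.dump(p,open('w2.pkl','wb'))
find(p,['wrench','jaw_centre','worm_crest'])
E
```

```text
3.75 [0.46342199 0.14765153 0.26122256] [179.97385056  -0.05724416  46.65824059] 0.6997118662464645
wrench 0.59 [0.4742 0.1667 0.0156] [255. 141.]
wrench 0.27 [ 0.5567 -0.1527  0.0594] [484. 290.]
jaw_centre 0.92 [0.4786 0.1628 0.017 ] [260. 141.]
jaw_centre 0.45 [ 0.555  -0.1534  0.057 ] [482. 290.]
worm_crest 0.63 [0.4765 0.1639 0.0188] [258. 141.]
```

View pics/w2b.png

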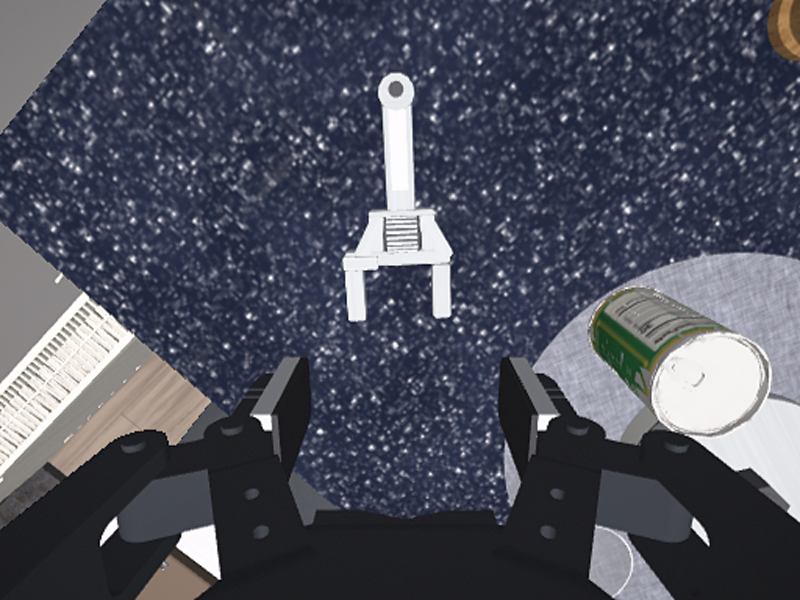

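The wrench's handle hole is at (396,90), its worm at (403,233) and its jaw tips at (356,320) and (442,318). It is nearly aligned with the tool, with the jaws towards tool −x.

```bash
python3 - <<'E'
from h import *
import pickle
np.set_printoptions(suppress=True)
p=pickle.load(open('w2.pkl','rb')); k=1.5625
s=ctrl.get_state(); T=R.from_quat(s['tcp_rot']).as_matrix()
g=p['color'].min(2)
pts=[]
for v in range(70,132,2):
    r=g[v,230:285]>150; ix=np.where(r)[0]+230
    pts.append(((ix.min()+ix.max())/2,v)); 
W=np.array([ray(p,u,v,.016) for u,v in pts])[:,:2]
l=cv2.fitLine(W.astype(np.float32),cv2.DIST_HUBER,0,.001,.001).ravel(); d=-l[:2]*np.sign(l[:2]@np.array([1,1])); print('dir',np.degrees(np.arctan2(d[1],d[0]))%360)
q=l[2:]
for nm,a,z,x in(('hole',(396,90),.016,-73.5),('endtop',(396,72),.016,-87),('worm',(403,233),.026,28),('tipR',(442,318),.018,98),('tipL',(356,320),.018,98)):
    A=ray(p,a[0]/k,a[1]/k,z)[:2]; al=(A-q)@d; print(nm,A, 'origin est',q+d*(al-x/1000),'lat',(A-q)@np.array([-d[1],d[0]])*1000)
print(s['eef_pos'],np.degrees(np.arctan2(T[1,0],T[0,0])))
E
```

```text
dir 228.95621839384046
hole [0.53667534 0.23460389] origin est [0.4881019  0.17944013] lat 0.41199262993054514
endtop [0.544801   0.24313931] origin est [0.48696795 0.17813767] lat 0.9357707233848649
worm [0.47113394 0.15792083] origin est [0.4885144  0.17991392] lat 1.3329626835202126
tipR [0.44581662 0.08531678] origin est [0.48760641 0.178871  ] lat 29.912833138511633
tipL [0.39417202 0.13170586] origin est [0.48831251 0.17968203] lat -39.498658800832985
[0.46387144 0.14538258 0.26141809] 46.52104948169095
```

send_rows:
  rows: "0 0 -2.6 25 -3 40 0.3;0 0 -2.6 53 -6.3 90 0.3;0 0 -2.6 53 -6.3 140 0.3;0 0 -2.6 53 -6.3 185 0.2;0 0 -2.6 53 -6.3 215 0.1;0 0 -2.6 53 -6.3 230 0;0 0 -2.6 53 -6.3 235 0;0 0 -2.6 53 -6.3 235 -1"
  grip_force: 60

```text
time: 4.95
eef_pos: [0.4967, 0.189, 0.0275]
tcp_rot: [0.909, 0.416, 0.001, 0.0]
contact_force: [0.6, 0.4, 0.6]
opening: 0.3
finger_force: 0.0
```

```bash
python3 - <<'E'
from h import *
p=cam('wrist'); cv2.imwrite('pics/w3b.png',p['color'][:,:,::-1])
s=ctrl.get_state(); print(s['time'],s['eef_pos'],R.from_quat(s['tcp_rot']).as_euler('xyz',True),s['opening'],s['contact_force'])
E
```

```text
5.0 [0.49689886 0.1891291  0.02789688] [ 1.79885107e+02 -1.18967452e-01  4.91725186e+01] 0.23190825068281276 [-0.33705946 -1.19352847  3.11200618]
```

View pics/w3b.png

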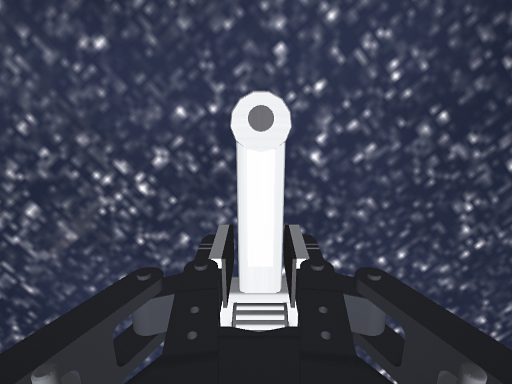

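The handle sits centred between the pads, with the hole at (261,118). Closing the gripper and lifting.

send_rows:
  rows: "0 0 0 0 0 0 -1;0 0 0 0 0 0 -1;0 0 0 0 0 -15 -1;0 0 0 0 0 -45 -1;0 0 0 0 0 -85 -1;0 0 0 0 0 -125 -1;0 0 0 0 0 -155 -1;0 0 0 0 0 -165 -1"

```text
time: 6.0
eef_pos: [0.4957, 0.1897, 0.1933]
tcp_rot: [0.909, 0.416, 0.002, 0.0]
contact_force: [0.4, 0.1, -4.8]
opening: 0.235
finger_force: 60.3
```

```bash
python3 - <<'E'
from h import *
np.set_printoptions(suppress=True)
p=cam('wrist'); import pickle; pickle.dump(p,open('w4.pkl','wb')); cv2.imwrite('pics/w4.png',p['color'][:,:,::-1])
s=ctrl.get_state(); print(s['time'],s['eef_pos'],R.from_quat(s['tcp_rot']).as_euler('xyz',True),s['opening'],s['contact_force'],s['wrist_torque'],s['finger_force'])
g=cv2.cvtColor(p['color'],cv2.COLOR_RGB2GRAY)
sub=g[90:150,235:290]; m=(sub<140).astype(np.uint8)
n,l,st,c=cv2.connectedComponentsWithStats(m)
for i in range(1,n):
    if 200<st[i,4]<1200: 
        u,v=c[i]+[235,90]
        E=p['extrinsics']; T=R.from_quat(s['tcp_rot']).as_matrix()
        for h in(.016,.009):
            X=ray(p,u,v,s['eef_pos'][2]-.0278+h); print(st[i],c[i]+[235,90],T.T@(X-s['eef_pos']))
pts=[]
for v in range(150,215,4):
    ix=np.where(p['color'][v,225:300].min(1)>150)[0]+225; X=ray(p,(ix.min()+ix.max())/2,v,s['eef_pos'][2]-.0278+.016); t=T.T@(X-s['eef_pos']); pts.append(t[:2])
pts=np.array(pts); print(np.polyfit(pts[:,0],pts[:,1],1))
E
```

```text
6.05 [0.49571621 0.18961412 0.19332942] [179.92817853  -0.13746989  49.19557203] 0.23303626872432998 [ 0.80297254  0.1267913  -3.57844598] [ 0.13199144 -0.16956475  0.01687722] 60.34793257713318
[  0   0  55  60 492] [272.79065041 106.23780488] [0.06660929 0.00504281 0.01196618]
[  0   0  55  60 492] [272.79065041 106.23780488] [0.06644351 0.00535971 0.01896621]
[ 11  16  25  26 524] [258.14885496 118.28244275] [ 0.06164184 -0.00113184  0.01194652]
[ 11  16  25  26 524] [258.14885496 118.28244275] [ 0.06121529 -0.00113908  0.01894552]
[ 0.00683213 -0.00099267]
```

send_rows:
  rows: "0 0 9.1 -29.4 44.3 0 -1;0 0 18.2 -58.8 88.6 0 -1;0 0 27.3 -88.2 132.8 0 -1;0 0 36.4 -117.6 177.1 0 -1;0 0 45.4 -146.9 221.4 0 -1;0 0 54.5 -176.3 265.7 0 -1;0 0 63.6 -205.7 309.9 0 -1;0 0 72.7 -235.1 354.2 0 -1"

```text
time: 7.05
eef_pos: [0.6089, -0.2211, 0.1883]
tcp_rot: [0.978, -0.206, -0.002, -0.001]
contact_force: [0.9, 0.1, -4.1]
opening: 0.239
finger_force: 60.3
```

send_rows:
  rows: "0 0 0 0 0 20 -1;0 0 0 0 0 40 -1;0 0 0 0 0 60 -1;0 0 0 0 0 70 -1;0 0 0 0 0 72 -1;0 0 0 0 0 72 -1"

```text
time: 7.8
eef_pos: [0.6104, -0.2201, 0.12]
tcp_rot: [0.979, -0.204, 0.001, 0.0]
contact_force: [0.3, 0.5, -3.6]
opening: 0.238
finger_force: 60.3
```

```bash
python3 - <<'E'
from h import *
np.set_printoptions(suppress=True)
s=ctrl.get_state(); print(s['time'],s['eef_pos'],R.from_quat(s['tcp_rot']).as_euler('xyz',True),s['qpos'],s['contact_force'])
o=[]
for n in('side','top'):
    p=cam(n); import pickle; pickle.dump(p,open(n+'5.pkl','wb')); u,v=proj(p,[.545,-.19,.07]).astype(int); o.append(cv2.resize(p['color'][v-40:v+40,u-50:u+50,::-1],None,fx=4,fy=4,interpolation=2)); print(n,u-50,v-40)
cv2.imwrite('pics/c5.png',np.hstack(o))
p=cam('wrist');cv2.imwrite('pics/w5.png',p['color'][:,:,::-1])
E
```

```text
7.8 [ 0.61035372 -0.22011039  0.12004149] [179.9926431   -0.07320039 -23.48373066] [-0.50225194  0.36248885  1.73826536 -0.00001159  1.03955445  1.47841876] [ 0.33927955  0.46630538 -3.59658075]
side 228 207
top 284 118
```

View pics/c5.png

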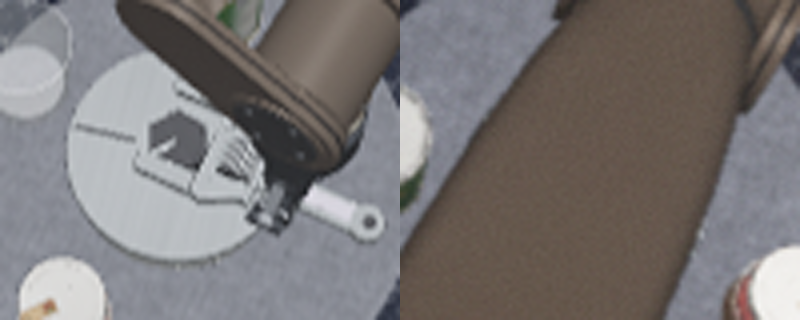

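The side view shows the jaws hovering round the nut, with the nut at about (178,138) inside the slot. Lowering gently while watching the force.

send_rows:
  rows: "0 0 0 0 0 7 -1;0 0 0 0 0 13 -1;0 0 0 0 0 17 -1;0 0 0 0 0 20 -1;0 0 0 0 0 22 -1;0 0 0 0 0 22 -1"

```text
time: 8.7
eef_pos: [0.6098, -0.2202, 0.0972]
tcp_rot: [0.979, -0.204, -0.0, -0.0]
contact_force: [-0.2, 0.4, -5.0]
opening: 0.239
finger_force: 60.3
```

send_rows:
  rows: "0 0 0 0 0 4 -1;0 0 0 0 0 8 -1;0 0 0 0 0 11 -1;0 0 0 0 0 12.5 -1;0 0 0 0 0 13.5 -1;0 0 0 0 0 14 -1;0 0 0 0 0 14 -1"

```text
time: 9.57
eef_pos: [0.6099, -0.2203, 0.0835]
tcp_rot: [0.979, -0.204, -0.0, 0.0]
contact_force: [0.2, 1.3, -4.0]
opening: 0.234
finger_force: 60.4
```

```bash
python3 - <<'E'
from h import *
np.set_printoptions(suppress=True)
import pickle
s=ctrl.get_state(); print(s['time'],s['eef_pos'],R.from_quat(s['tcp_rot']).as_euler('xyz',True),s['contact_force'],s['wrist_torque'])
p=cam('side'); pickle.dump(p,open('side6.pkl','wb'))
x0,y0=225,205; a=cv2.resize(p['color'][y0:y0+85,x0:x0+105,::-1],None,fx=7,fy=7,interpolation=cv2.INTER_CUBIC)
e=s['eef_pos']; h=np.radians(180-23.48); ux=np.array([np.cos(h),np.sin(h),0]); uy=np.array([-np.sin(h),np.cos(h),0]); O=np.array([e[0],e[1],.055])+.0125*ux
def pl(P,c):
    q=np.array([((proj(p,x)-[x0,y0]+.5)*7) for x in P]).astype(int); cv2.polylines(a,[q],False,c,1)
for y in(.022,-.031): pl([O+ux*x+uy*y+[0,0,.018] for x in(.053,.098)],(0,0,255))
C=np.array([.5252,-.1776,0])
pl([C+[.0254*np.cos(t),.0254*np.sin(t),.077] for t in np.radians(36.5+60*np.arange(7))],(0,255,0))
pl([C+[.086*np.cos(t),.086*np.sin(t),.055] for t in np.linspace(0,6.3,60)],(255,0,0))
cv2.imwrite('pics/c6.png',a); print(a.shape)
E
```

```text
9.575 [ 0.60987896 -0.22025737  0.08349708] [179.99612864  -0.00048773 -23.51075418] [ 0.16200045  1.28301382 -4.02942921] [ 0.02260497 -0.03080869 -0.00126239]
(595, 735, 3)
```

View pics/c6.png

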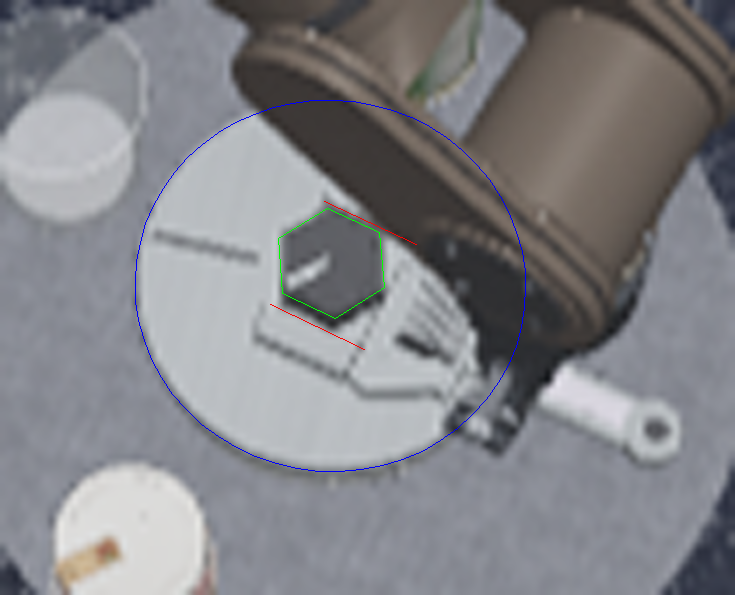

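The overlay fits well: the nut sits between the jaw faces at a matching angle, with clearance all round. Next I set the wrench down, release it and go above the worm.

send_rows:
  rows: "0 0 0 0 0 1 -1;0 0 0 0 0 1 -0.1;0 0 0 0 0 1 -0.1;0 0 0 0 0 -8 -0.1;0 0 0 0 0 -25 -0.1;0 0 0 0 0 -36 -0.1;0 0 0 -15 0 -36 -1;0 0 0 -30 0 -36 -1"

```text
time: 10.62
eef_pos: [0.5825, -0.2084, 0.1208]
tcp_rot: [0.979, -0.204, 0.001, 0.0]
contact_force: [-0.2, 0.1, -0.6]
opening: 0.032
finger_force: 0.0
```

```bash
cat > meas.py <<'E'
from h import *
import pickle,sys
np.set_printoptions(suppress=True)
s=ctrl.get_state(); print(s['time'],s['eef_pos'],s['contact_force'])
p=cam('side'); pickle.dump(p,open(sys.argv[1]+'.pkl','wb'))
x0,y0=225,205; a=cv2.resize(p['color'][y0:y0+85,x0:x0+105,::-1],None,fx=7,fy=7,interpolation=cv2.INTER_CUBIC)
cv2.imwrite('pics/'+sys.argv[1]+'.png',a)
# profile across the jaw: unwrap strip of gray values along wrench y at several x, z=18mm
h=np.radians(156.49); ux=np.array([np.cos(h),np.sin(h),0]); uy=np.array([-np.sin(h),np.cos(h),0])
O=np.array([.6099,-.2203,.073])+.0125*ux
g=cv2.cvtColor(p['color'],cv2.COLOR_RGB2GRAY).astype(np.float32)
ys=np.arange(-56,-14,2)
for x in(76,82,88):
    q=np.array([proj(p,O+ux*x/1e3+uy*y/1e3) for y in ys],np.float32)
    print(x,cv2.remap(g,q[None,:,0],q[None,:,1],1)[0].astype(int))
print(ys)
E
python3 meas.py c7
```

```text
10.625 [ 0.58253629 -0.2084039   0.1207898 ] [-0.19206221  0.06579176 -0.56128249]
76 [ 47  47  47  47  47  47  47  47  48  77 141 151 148 119  95  96  96  97
  97  97  96]
82 [ 54  63  68  64  51  46  45  46  62 116 164 171 150 109  90  91  94  96
  95  96  96]
88 [ 59  55  53  49  46  45  49  75 119 168 186 175 142 102  94  95  95  95
  95  96  96]
[-56 -54 -52 -50 -48 -46 -44 -42 -40 -38 -36 -34 -32 -30 -28 -26 -24 -22
 -20 -18 -16]
```

send_rows:
  rows: "0 0 0 1 0 8 -1;0 0 0 1 0 13 -1;0 0 0 1 0 15 -1;0 0 0 1 0 16 -1;0 0 0 1 0 16 -1"
  grip_force: 60

```text
time: 11.3
eef_pos: [0.5844, -0.2092, 0.1047]
tcp_rot: [0.979, -0.204, 0.001, 0.0]
contact_force: [0.1, 0.2, 4.6]
opening: -0.004
finger_force: 2.2
```

send_rows:
  rows: "0 0 0 0 0 0.5 -1;0 0 0 0 0 1 -1;0 0 0 0 0 1 -1"

```text
time: 11.68
eef_pos: [0.5848, -0.2095, 0.1044]
tcp_rot: [0.979, -0.204, 0.002, 0.0]
contact_force: [-0.7, 1.3, 5.8]
opening: -0.001
finger_force: 2.8
```

send_rows:
  rows: "0 0 0 0 0 1 -1;0 0 0 0 0 2 -1;0 0 0 0 0 2 -1"

```text
time: 12.05
eef_pos: [0.5861, -0.2101, 0.1036]
tcp_rot: [0.979, -0.204, 0.004, 0.001]
contact_force: [0.6, -0.1, 8.7]
opening: -0.0
finger_force: 3.7
```

send_rows:
  rows: "0 0 0 0 0 -7 -1;0 0 0 -3.5 0 -7 -1;0 0 0 -3.5 0 -2.5 -1;0 0 0 -3.5 0 -1 -1;0 0 0 -7 0 -1 -1;0 0 0 -11 0 -1 -1;0 0 0 -14 0 -1 -1;0 0 0 -14 0 -1 -1"

```text
time: 13.05
eef_pos: [0.5743, -0.2048, 0.1058]
tcp_rot: [0.979, -0.204, 0.006, 0.001]
contact_force: [2.9, -0.2, 12.3]
opening: -0.001
finger_force: 5.9
```

```bash
python3 meas.py c8
```

```text
13.05 [ 0.57426525 -0.2047763   0.10582034] [ 2.86592885 -0.18742946 12.34051681]
76 [107  86  59  49  47  47  47  46  46  47  47  47  47  47  53  70  88  99
  98  97  96]
82 [93 81 60 51 46 46 46 47 47 47 48 54 59 60 68 85 94 97 96 96 95]
88 [82 71 52 48 45 46 47 47 46 46 48 49 52 67 85 99 97 96 95 95 95]
[-56 -54 -52 -50 -48 -46 -44 -42 -40 -38 -36 -34 -32 -30 -28 -26 -24 -22
 -20 -18 -16]
```

send_rows:
  rows: "0 0 0 -3 0 -0.5 -1;0 0 0 -6 0 -0.5 -1;0 0 0 -9 0 0 -1;0 0 0 -12 0 0.5 -1"

```text
time: 13.6
eef_pos: [0.5636, -0.2002, 0.1055]
tcp_rot: [0.979, -0.204, 0.006, 0.001]
contact_force: [3.0, -0.7, 12.3]
opening: -0.003
finger_force: 5.9
```

send_rows:
  rows: "0 0 0 2 0 -8 -1;0 0 0 18 0 -8 -1;0 0 0 18 0 -3 -1;0 0 0 18 0 0.3 -1;0 0 0 13 0 0.3 -1;0 0 0 8 0 0.3 -1;0 0 0 3 0 0.3 -1;0 0 0 -2 0 0.3 -1"

```text
time: 14.6
eef_pos: [0.5612, -0.1993, 0.105]
tcp_rot: [0.979, -0.204, 0.006, 0.001]
contact_force: [3.1, -0.2, 8.4]
opening: -0.0
finger_force: 3.7
```

send_rows:
  rows: "0 0 0 4 0 -8 -1;0 0 0 20 0 -8 -1;0 0 0 20 0 -3 -1;0 0 0 20 0 0 -1;0 0 0 15 0 0 -1;0 0 0 10 0 0 -1;0 0 0 5 0 0 -1;0 0 0 0 0 0 -1"

```text
time: 15.6
eef_pos: [0.5616, -0.1991, 0.1052]
tcp_rot: [0.979, -0.204, 0.006, 0.001]
contact_force: [3.4, 0.6, 10.4]
opening: -0.001
finger_force: 4.7
```

```bash
python3 meas.py c9
```

```text
15.6 [ 0.56162341 -0.19911806  0.10516327] [ 3.42468001  0.62283854 10.39653087]
76 [78 79 78 72 73 80 82 67 49 46 47 47 48 48 49 49 48 46 46 52 68]
82 [87 92 77 59 50 50 50 47 47 47 47 46 46 47 48 48 47 44 52 70 88]
88 [91 84 72 59 45 45 46 46 47 47 47 48 48 47 48 48 61 78 91 97 96]
[-56 -54 -52 -50 -48 -46 -44 -42 -40 -38 -36 -34 -32 -30 -28 -26 -24 -22
 -20 -18 -16]
```

View pics/c9.png

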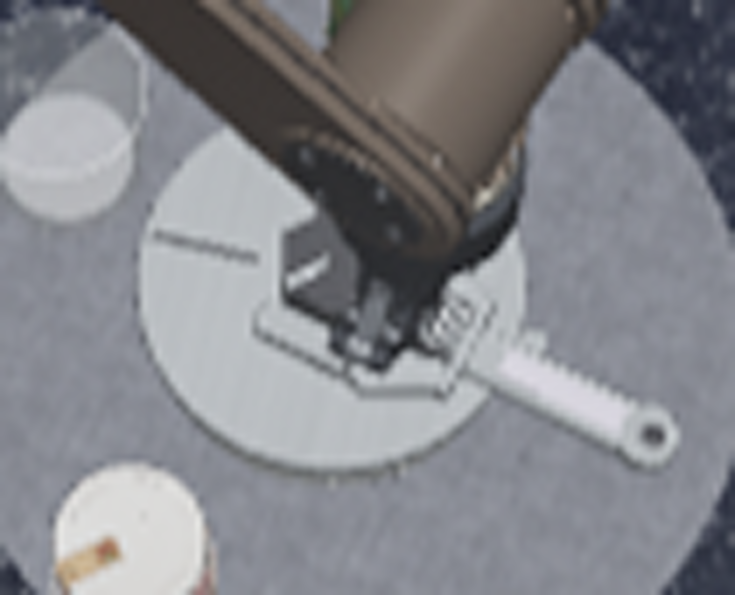

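The side view shows the fixed jaw beside the nut with a gap still left, and the arm hiding the moving jaw. The horizontal force holds steady at about 3.2 N, so the worm is rolling. I carry on with a firmer press.

send_rows:
  rows: "0 0 0 4 0 -8 -1;0 0 0 20 0 -8 -1;0 0 0 20 0 -3 -1;0 0 0 20 0 0.8 -1;0 0 0 15.5 0 0.8 -1;0 0 0 11 0 0.8 -1;0 0 0 6 0 0.8 -1;0 0 0 1 0 0.8 -1"

```text
time: 16.65
eef_pos: [0.5637, -0.1998, 0.1055]
tcp_rot: [0.979, -0.204, 0.008, 0.001]
contact_force: [4.7, 1.4, 15.3]
opening: -0.001
finger_force: 7.2
```

send_rows:
  rows: "0 0 0 4 0 -8 -1;0 0 0 19 0 -8 -1;0 0 0 19 0 -3 -1;0 0 0 19 0 0.3 -1;0 0 0 14.5 0 0.3 -1;0 0 0 10 0 0.3 -1;0 0 0 5 0 0.3 -1;0 0 0 0 0 0.3 -1"

```text
time: 17.65
eef_pos: [0.5643, -0.1997, 0.1056]
tcp_rot: [0.979, -0.204, 0.009, 0.001]
contact_force: [6.5, 2.6, 16.0]
opening: -0.003
finger_force: 7.9
```

The lateral reaction shows the moving jaw has reached the nut and is pulling the wrench across. The last strokes get a firmer press.

send_rows:
  rows: "0 0 0 4 0 -8 -1;0 0 0 19 -2 -8 -1;0 0 0 19 -2 -3 -1;0 0 0 19 -2 0.8 -1;0 0 0 14.5 -2 0.8 -1;0 0 0 10 -2.3 0.8 -1;0 0 0 5 -2.6 0.8 -1;0 0 0 0 -3 0.8 -1"

```text
time: 18.65
eef_pos: [0.5661, -0.1978, 0.1056]
tcp_rot: [0.979, -0.204, 0.01, 0.002]
contact_force: [6.8, -0.2, 18.3]
opening: 0.003
finger_force: 8.8
```

```bash
python3 meas.py c10
```

```text
18.65 [ 0.56613855 -0.19779273  0.10557628] [ 6.82934323 -0.16143178 18.31634036]
76 [79 65 76 89 76 60 48 47 46 46 47 48 49 49 48 45 45 55 75 91 96]
82 [72 53 49 46 46 46 46 47 47 47 47 47 48 48 47 53 71 89 98 97 95]
88 [71 55 43 44 45 46 47 46 46 47 47 46 48 61 79 98 98 97 96 95 95]
[-56 -54 -52 -50 -48 -46 -44 -42 -40 -38 -36 -34 -32 -30 -28 -26 -24 -22
 -20 -18 -16]
```

send_rows:
  rows: "0 0 0 4 0 -8 -1;0 0 0 19 0 -8 -1;0 0 0 19 0 -3 -1;0 0 0 19 0 0.3 -1;0 0 0 14.5 0 0.3 -1;0 0 0 10 0 0.3 -1;0 0 0 5 0 0.3 -1;0 0 0 0 0 0.3 -1"

```text
time: 19.7
eef_pos: [0.5667, -0.1979, 0.1056]
tcp_rot: [0.979, -0.204, 0.01, 0.002]
contact_force: [9.0, 0.6, 18.5]
opening: 0.001
finger_force: 9.1
```

send_rows:
  rows: "0 0 0 4 0 -8 -1;0 0 0 19 0 -8 -1;0 0 0 19 0 -3 -1;0 0 0 19 0 0.5 -1;0 0 0 14.5 0 0.5 -1;0 0 0 10 0 0.5 -1;0 0 0 5 0 0.5 -1;0 0 0 -1 0 0.5 -1"

```text
time: 20.7
eef_pos: [0.5662, -0.1979, 0.1056]
tcp_rot: [0.979, -0.204, 0.011, 0.002]
contact_force: [9.3, 0.6, 19.9]
opening: -0.002
finger_force: 9.9
```

send_rows:
  rows: "0 0 0 0 0 -20 -1;0 0 0 -15 0 -50 -1;0 0 0 -50 0 -75 -1;0 0 0 -90 0 -95 -1;0 0 0 -110 0 -100 -1;0 0 0 -110 0 -100 -1"

```text
time: 21.45
eef_pos: [0.4557, -0.1498, 0.196]
tcp_rot: [0.979, -0.204, -0.002, -0.001]
contact_force: [1.0, -0.6, -0.4]
opening: -0.008
finger_force: 0.0
```

```bash
python3 - <<'E'
from h import *
import pickle
np.set_printoptions(suppress=True)
s=ctrl.get_state(); print(s['time'],s['eef_pos'],s['contact_force'])
p=cam('wrist'); pickle.dump(p,open('w11.pkl','wb')); q=cam('side'); pickle.dump(q,open('s11.pkl','wb'))
u,v=proj(p,[.5252,-.1776,.077]); print(u,v)
x0,y0=int(max(0,u-130)),int(max(0,v-90)); x0=min(x0,512-260)
a=cv2.resize(p['color'][y0:y0+200,x0:x0+260,::-1],None,fx=3,fy=3,interpolation=cv2.INTER_CUBIC); print(x0,y0,a.shape)
cv2.imwrite('pics/c11.png',a)
find(p,['pointer','mark','worm_crest'])
E
```

```text
21.45 [ 0.45568296 -0.14979464  0.19601393] [ 1.04738593 -0.56084303 -0.41915095]
255.51566117072667 89.6388022353949
125 0 (600, 780, 3)
pointer 0.85 [ 0.5292 -0.1742  0.0765] [249.  86.]
mark 0.75 [ 0.5143 -0.1685  0.0531] [251. 107.]
worm_crest 0.59 [ 0.5562 -0.1969  0.0752] [263.  37.]
```

View pics/c11.png

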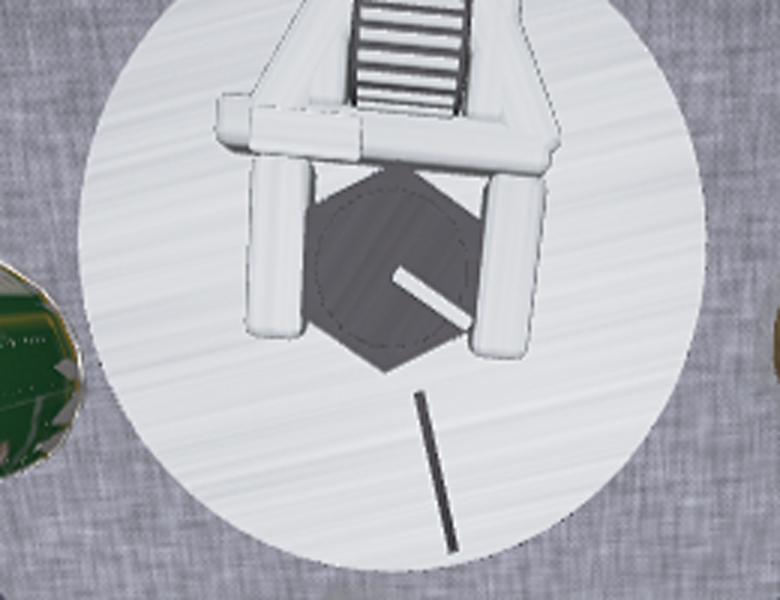

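The close view shows both jaws on the nut's flats, with inner edges near x≈306 and x≈481. The nut's back corner lies at the throat and the pointer is at (468,323). Measuring the jaw spacing.

```bash
python3 - <<'E'
from h import *
import pickle
np.set_printoptions(suppress=True)
p=pickle.load(open('w11.pkl','rb')); f=lambda x,y,z:ray(p,x/3+125,y/3,z)[:2]
g=cv2.cvtColor(p['color'],cv2.COLOR_RGB2GRAY)
L=[];Rr=[]
for v in range(66,106,2):
    r=g[v,200:310].astype(float); 
    d=np.where(r<130)[0]+200; d=d[(d>222)&(d<290)]
    L.append((d.min()-.5,v)); Rr.append((d.max()+.5,v))
    if v%6==0: print(v,d.min(),d.max(), r[d.min()-206:d.min()-194].astype(int), r[d.max()-206:d.max()-194].astype(int))
for nm,P in(('L',L),('R',Rr)):
    W=np.array([ray(p,u,v,.073)[:2] for u,v in P]); l=cv2.fitLine(W.astype(np.float32),cv2.DIST_HUBER,0,.001,.001).ravel(); print(nm,np.degrees(np.arctan2(l[1],l[0]))%180,l[2:])
    if nm=='L': l0=l
n=np.array([-l0[1],l0[0]]); print('gap z73',(l[2:]-l0[2:])@n*1000)
A,B=f(398,272,.079),f(468,323,.079); d=B-A; print('ptr',np.degrees(np.arctan2(d[1],d[0])),np.degrees(np.arctan2(*(B-[.5252,-.1776])[::-1])))
A,B=f(419,392,.055),f(453,552,.055); d=B-A; print('mark',np.degrees(np.arctan2(d[1],d[0])))
# jaw outer edges
for n_,a,b in(('Lout',(251,180),(246,320)),('Rout',(547,200),(529,345)),('Lin',(314,180),(303,325)),('Rin',(488,190),(472,345))):
    A,B=f(*a,.073),f(*b,.073); d=B-A; print(n_,np.degrees(np.arctan2(d[1],d[0])),A,B)
E
```

```text
66 228 286 [222 223 222 210 200 160  96  80 220 218 145 149] [221 221 222 223 227 197  81 131 212 206 212 218]
72 227 286 [222 224 223 222 213 144  88  91  93  93  93  92] [ 93  91  85 115 186 118  99 196 208 209 220 218]
78 226 285 [221 223 224 222 223 215 118  90  93  94  94  92] [ 93  93  93  93  93  92  86 163 209 206 218 220]
84 226 285 [221 223 223 221 223 218  90  91  94  96  83  89] [ 93  96  95  95  94  91 110 213 208 214 222 220]
90 226 284 [223 225 223 222 222 184  91  94  94  94  86  97] [ 93  94  82  94  92  91  84 195 209 211 222 220]
96 226 284 [223 225 223 221 225 173  92  94  95  97  97  92] [ 94  94  95  95  94  90 127 217 208 221 221 220]
102 226 283 [223 223 221 222 226 130  91  93  95  95  95  95] [161 113  89  91  93  92  87 215 209 217 223 220]
L 152.09174 [ 0.53981733 -0.15963179]
R 152.26532 [ 0.51935065 -0.19947426]
gap z73 -44.788296
ptr -148.33975505832387 -147.63264053031384
mark 168.9251213518035
Lout 151.69377120776252 [ 0.55835108 -0.15416202] [ 0.52874919 -0.13821889]
Rout 151.45587610862358 [ 0.52484965 -0.21961919] [ 0.49383324 -0.20274771]
Lin 150.33204726943345 [ 0.55214274 -0.16844165] [ 0.52176832 -0.1511389 ]
Rin 151.68784498080808 [ 0.53285181 -0.20702984] [ 0.49973217 -0.18918769]
```

The jaws are about 44.8 mm apart, give or take a pixel (0.75 mm), with the nut squared to 152°. Two more firm strokes on the adjusted line should take out any play.

send_rows:
  rows: "0 0 2 62 1 0 -1;0 0 4.5 122 2.5 25 -1;0 0 4.5 134 2.5 70 -1;0 0 4.5 134 2.5 92 -1;0 0 4.5 134 2.5 101 -1;0 0 4.5 126 1.9 101 -1;0 0 4.5 118 1.2 101 -1;0 0 4.5 110 0.6 101 -1"

```text
time: 22.7
eef_pos: [0.5684, -0.2007, 0.1057]
tcp_rot: [0.97, -0.242, 0.014, 0.003]
contact_force: [8.3, -4.7, 14.9]
opening: -0.001
finger_force: 7.7
```

send_rows:
  rows: "0 0 0 -3 0 0 -1;0 0 0 -3 0 0 -1;0 0 0 2 0 -9 -1;0 0 0 22 0 -9 -1;0 0 0 22 0 0 -1;0 0 0 14 0 0 -1;0 0 0 6 0 0 -1;0 0 0 -2 0 0 -1"

```text
time: 23.7
eef_pos: [0.5664, -0.1995, 0.1056]
tcp_rot: [0.97, -0.242, 0.014, 0.003]
contact_force: [11.1, -3.4, 16.9]
opening: 0.001
finger_force: 7.7
```

send_rows:
  rows: "0 0 0 -3 0 0 -1;0 0 0 -3 0 0 -1"

```text
time: 23.95
eef_pos: [0.5629, -0.1978, 0.1054]
tcp_rot: [0.97, -0.242, 0.013, 0.003]
contact_force: [7.5, -1.8, 17.4]
opening: -0.0
finger_force: 9.2
```

The force peaked at 11.6 N and then fell as the fingertips slipped, so the worm is tight. Next I regrip the handle.

send_rows:
  rows: "0 0 0 2 0 -15 -1;0 0 0 4 0 -35 -1;0 0 0 40 0 -40 -0.1;0 0 0 73.5 0 -40 -0.1;0 0 0 73.5 0 -40 -0.1;0 0 0 73.5 0 -40 -0.1"

```text
time: 24.7
eef_pos: [0.6178, -0.2268, 0.1355]
tcp_rot: [0.97, -0.242, -0.002, -0.0]
contact_force: [-0.4, -0.6, 0.6]
opening: 0.451
finger_force: 0.0
```

```bash
cat > hm.py <<'E'
from h import *
np.set_printoptions(suppress=True)
s=ctrl.get_state(); T=R.from_quat(s['tcp_rot']).as_matrix()
p=cam('wrist'); e=s['eef_pos']; print(s['time'],e,np.degrees(np.arctan2(T[1,0],T[0,0])),s['opening'],s['contact_force'],s['wrist_torque'])
g=p['color'].min(2); P=[]
for x in np.arange(.045,.062,.002):  # tool x offsets along the handle
    u,v=proj(p,[*(e+T@[x,0,0])[:2],.071]); v=int(round(v)); 
    r=np.where(g[v,int(u)-45:int(u)+45]>185)[0]+int(u)-45
    if len(r): P.append(ray(p,(r.min()+r.max())/2,v,.071)[:2]); W=(r.min(),r.max(),v)
P=np.array(P); Q=(P-e[:2])@T[:2,:2]*1000; print(Q.round(1).tolist(),W)
c=np.polyfit(Q[:,0],Q[:,1],1); print('slope deg (tool y per x)',np.degrees(np.arctan(c[0])),'y at 0',c[1])
E
python3 hm.py
```

```text
24.7 [ 0.61778907 -0.22675312  0.13550482] -28.01243371908841 0.4506783312148104 [-0.35197497 -0.62972213  0.58200434] [-0.01315809  0.03689584 -0.01103226]
[[45.2, 1.8], [47.0, 1.5], [48.8, 1.8], [51.2, 1.5], [52.9, 1.5], [55.3, 1.8], [57.0, 1.4]] (np.int64(251), np.int64(271), 119)
slope deg (tool y per x) -0.7530374672778521 y at 0 2.2644200285428973
```

send_rows:
  rows: "0 0 0 0 2 25 -0.1;0 0 0 0 2 45 -0.1;0 0 0 0 2 53 -0.1;0 0 0 0 2 54 -0.1;0 0 0 0 2 54 -1;0 0 0 0 2 54 -1;0 0 0 0 2 54 -1"
  grip_force: 50

```text
time: 25.62
eef_pos: [0.6186, -0.2292, 0.0838]
tcp_rot: [0.97, -0.242, 0.001, -0.0]
contact_force: [0.2, 1.5, 2.3]
opening: 0.239
finger_force: 49.5
```

send_rows:
  rows: "0 0 4.5 -0.5 8.4 0 -1;0 0 9 -1.6 16.7 0 -1;0 0 13.5 -3.4 24.9 0 -1;0 0 18 -5.8 32.9 0 -1;0 0 22.5 -8.8 40.7 0 -1;0 0 27 -12.4 48.2 0 -1;0 0 31.5 -16.7 55.5 0 -1;0 0 36 -21.4 62.4 0 -1"

```text
time: 26.62
eef_pos: [0.5711, -0.2735, 0.0838]
tcp_rot: [0.847, -0.531, 0.001, -0.001]
contact_force: [4.4, 4.7, 0.4]
opening: 0.238
finger_force: 49.3
```

```bash
cat > ang.py <<'E'
from h import *
import pickle
np.set_printoptions(suppress=True)
C=np.array([.5252,-.1776])
s=ctrl.get_state(); T=R.from_quat(s['tcp_rot']).as_matrix(); e=s['eef_pos']
print(s['time'],e,'yaw',np.degrees(np.arctan2(T[1,0],T[0,0])),'TCP bearing',np.degrees(np.arctan2(*(e[:2]-C)[::-1])),np.hypot(*(e[:2]-C)),s['contact_force'],s['wrist_torque'])
# rib (bright) and mark (dark) seen in a polar unwrapping about the axis
for n in('side','top','wrist'):
    p=cam(n); pickle.dump(p,open('f_'+n+'.pkl','wb')); g=cv2.cvtColor(p['color'],cv2.COLOR_RGB2GRAY).astype(np.float32)
    def prof(z,r0,r1,th):
        q=np.array([[proj(p,[C[0]+r*np.cos(t),C[1]+r*np.sin(t),z]) for t in np.radians(th)] for r in np.linspace(r0,r1,12)],np.float32)
        return cv2.remap(g,q[...,0],q[...,1],1,borderMode=cv2.BORDER_CONSTANT).mean(0)
    th=np.arange(150,225,1.); a=prof(.079,.008,.019,th); b=prof(.055,.046,.068,th[:40])
    f=lambda w,t:(w*t).sum()/w.sum()
    w=np.clip(a-np.median(a)-.3*(a.max()-np.median(a)),0,None); w2=np.clip(np.median(b)-b-.3*(np.median(b)-b.min()),0,None)
    print(n,'rib',f(w,th).round(2),'max',a.max().round(),np.median(a),'at',th[a.argmax()],'| mark',f(w2,th[:40]).round(2),b.min().round(),np.median(b).round())
E
python3 ang.py
```

```text
26.625 [ 0.57109371 -0.27349801  0.08377149] yaw -64.15425559760813 TCP bearing -64.42571754061184 0.10631397665864138 [4.42550454 4.66667435 0.40781083] [ 0.72619791 -0.46704157  0.01978401]
side rib 163.41 max 107.0 95.68441 at 164.0 | mark 165.47 55.0 66.0
top rib 208.81 max 92.0 90.51334 at 212.0 | mark 178.26 91.0 91.0
wrist rib nan max 0.0 0.0 at 150.0 | mark nan 0.0 0.0ang.py:14: RuntimeWarning: invalid value encountered in scalar divide
  f=lambda w,t:(w*t).sum()/w.sum()
```

send_rows:
  rows: "0 0 2.4 -0.1 4.5 0 -1;0 0 4.8 -0.4 8.9 0 -1;0 0 7 -0.8 13 0 -1;0 0 7 -0.8 13 0 -1;0 0 7 -0.8 13 0 -0.1;0 0 7 -0.8 13 0 -0.1;0 0 7 -0.8 13 -20 -0.1;0 0 7 -0.8 13 -45 -0.1"

```text
time: 27.78
eef_pos: [0.5575, -0.2795, 0.1288]
tcp_rot: [0.814, -0.581, -0.0, 0.0]
contact_force: [-0.4, 0.4, 0.8]
opening: 0.449
finger_force: 0.0
```

send_rows:
  rows: "0 0 0 -30 0 -40 -0.4;0 0 0 -80 0 -60 -0.8;0 0 0 -130 0 -68 -1;0 0 0 -165 0 -68 -1;0 0 0 -165 0 -68 -1;0 0 0 -165 0 -68 -1"

```text
time: 28.52
eef_pos: [0.5047, -0.124, 0.197]
tcp_rot: [0.814, -0.581, 0.001, 0.0]
contact_force: [-0.0, -0.8, -0.2]
opening: 0.001
finger_force: 0.0
```

```bash
python3 ang.py
```

```text
28.525 [ 0.50471174 -0.12399482  0.19703164] yaw -71.0086105749966 TCP bearing 110.9171951071276 0.05738714125812926 [-0.02520364 -0.75250048 -0.23652115] [-0.04416955 -0.04755595  0.08793887]
side rib 163.84 max 167.0 96.06445 at 163.0 | mark 167.65 141.0 188.0
top rib 215.73 max 79.0 69.23063 at 224.0 | mark 180.04 56.0 73.0
wrist rib 167.14 max 225.0 93.22363 at 171.0 | mark 169.02 67.0 222.0
```

```bash
cat > fine.py <<'E'
from h import *
import pickle
np.set_printoptions(suppress=True)
for n in('wrist','side'):
    p=pickle.load(open('f_'+n+'.pkl','rb')); g=cv2.cvtColor(p['color'],cv2.COLOR_RGB2GRAY).astype(np.float32)
    C=np.array([.5252,-.1776])
    def line(z,rs,sgn,half):
        pts=[]
        a=np.radians(169.2); d=np.array([np.cos(a),np.sin(a)]); m=np.array([-d[1],d[0]]); o=np.arange(-half,half+.0001,.0005)
        for r in rs:
            q=np.array([proj(p,[*(C+d*r+m*t),z]) for t in o],np.float32)
            v=cv2.remap(g,q[None,:,0],q[None,:,1],1)[0]*sgn; w=np.clip(v-np.median(v)-.35*(v.max()-np.median(v)),0,None); pts.append((r,(w*o).sum()/w.sum()))
        pts=np.array(pts); c=np.polyfit(pts[:,0],pts[:,1],1); return 169.2+np.degrees(np.arctan(c[0])),c[1]*1000,(pts*1000).round(1)[:,1]
    print(n,'rib',line(.079,np.arange(.004,.0205,.002),1,.009)); print('   mark',line(.055,np.arange(.044,.071,.003),-1,.009))
    # jaw/nut: gray across slot, nut-top height
E
python3 fine.py
```

```text
wrist rib (np.float64(169.2193612048905), np.float64(-0.4706176007415626), array([-0.3, -0.5, -0.5, -0.5, -0.6, -0.6, -0.5, -0.6, -0.2]))
   mark (np.float64(169.40938140430362), np.float64(-0.4188111094579959), array([-0.2, -0.3, -0.2, -0.2, -0.2, -0.3, -0.2, -0.2, -0.1]))
side rib (np.float64(167.86413159204065), np.float64(-1.2113782218309723), array([-1. , -1.4, -2. , -1.8, -1.5, -1.1, -1.1, -1.5, -2.2]))
   mark (np.float64(169.5196675499164), np.float64(-1.9034782494720837), array([-1.7, -1.1, -2. , -1.7, -1.8, -1.5, -1.5, -1.6, -1.5]))
```

The rib reads 169.2° and the mark 169.4°, so they line up. Last check is the jaw fit and the bystanders.

```bash
python3 - <<'E'
from h import *
import pickle
np.set_printoptions(suppress=True)
p=pickle.load(open('f_wrist.pkl','rb')); g=cv2.cvtColor(p['color'],cv2.COLOR_RGB2GRAY).astype(np.float32)
C=np.array([.5252,-.1776]); a=np.radians(109.3); d=np.array([np.cos(a),np.sin(a)]); m=np.array([-d[1],d[0]])
o=np.arange(-.030,.0301,.0005); E=[]
for x in np.arange(-8,9,2)/1000:
    q=np.array([proj(p,[*(C+d*x+m*t),.073]) for t in o],np.float32); v=cv2.remap(g,q[None,:,0],q[None,:,1],1)[0]
    k=len(o)//2; hi=o[k+20+np.argmax(v[k+20:]>150)]; j=k-20; 
    lo=o[j-np.argmax(v[j::-1]>150)]; E.append((x*1000,lo*1000,hi*1000,(hi-lo)*1000))
E=np.array(E); print(E.round(1)); print('angles',109.3+np.degrees(np.arctan(np.polyfit(E[:,0],E[:,1],1)[0])),109.3+np.degrees(np.arctan(np.polyfit(E[:,0],E[:,2],1)[0])))
q=cam('side'); find(q,['jam_jar','tin_tall','tumbler','wrench'])
q=cam('top'); find(q,['jam_jar','tin_tall','tumbler','wrench'])
E
```

```text
[[ -8.  -23.   22.5  45.5]
 [ -6.  -23.   22.5  45.5]
 [ -4.  -23.   22.5  45.5]
 [ -2.  -23.   22.5  45.5]
 [  0.  -23.   22.5  45.5]
 [  2.  -23.   22.5  45.5]
 [  4.  -23.   22.5  45.5]
 [  6.  -23.5  10.   33.5]
 [  8.  -23.5  10.   33.5]]
angles 107.62934672860001 73.20171603289197
jam_jar 0.82 [ 0.4521 -0.3212  0.0988] [244. 286.]
tin_tall 0.69 [ 0.559  -0.0567  0.0841] [284. 206.]
tumbler 0.71 [ 0.5266 -0.1755  0.0797] [272. 241.]
tumbler 0.68 [ 0.397  -0.0964  0.0457] [233. 219.]
wrench 0.89 [ 0.5552 -0.2243  0.071 ] [281. 258.]
jam_jar 0.77 [ 0.4425 -0.3042  0.0995] [381. 194.]
tin_tall 0.44 [ 0.5525 -0.2667  0.0728] [363. 156.]
wrench 0.94 [ 0.5546 -0.2634  0.0707] [361. 155.]
```

The jaw gap can't be resolved below a pixel in this view. One confirming stroke on the worm, pressed straight along its axis line, will show whether it is still tight.

send_rows:
  rows: "0 0 0 60 -1 0 -1;0 0 0 117 -2.3 25 -1;0 0 0 117 -2.3 70 -1;0 0 0 117 -2.3 90 -1;0 0 0 117 -2.3 99 -1;0 0 0 112 -2.3 100 -1;0 0 0 107 -2.3 100 -1;0 0 0 102 -2.3 100 -1"

```text
time: 30.18
eef_pos: [0.5426, -0.2269, 0.1056]
tcp_rot: [0.815, -0.579, 0.008, 0.006]
contact_force: [-11.6, -14.7, 24.9]
opening: 0.002
finger_force: 12.2
```

send_rows:
  rows: "0 0 0 -4 0 0 -1;0 0 0 -8 0 0 -1;0 0 0 -8 0 0 -1"

```text
time: 30.55
eef_pos: [0.5418, -0.2188, 0.1055]
tcp_rot: [0.815, -0.579, 0.011, 0.004]
contact_force: [-6.2, -12.9, 20.2]
opening: 0.001
finger_force: 10.5
```

Tight: it resists about 14 N against about 3.5 N when free. Lifting off to recheck the pointer.

send_rows:
  rows: "0 0 0 0 0 -20 -1;0 0 0 -15 0 -50 -1;0 0 0 -50 0 -80 -1;0 0 0 -90 0 -100 -1;0 0 0 -94 0 -100 -1;0 0 0 -94 0 -100 -1"

```text
time: 31.3
eef_pos: [0.506, -0.1218, 0.1955]
tcp_rot: [0.814, -0.58, -0.0, 0.0]
contact_force: [0.7, 0.1, 0.3]
opening: 0.0
finger_force: 0.0
```

```bash
python3 ang.py; python3 fine.py
```

```text
31.3 [ 0.50604321 -0.12180667  0.19546228] yaw -70.93739760467736 TCP bearing 108.95004974909008 0.05899049016823655 [0.7348662  0.08955959 0.26229802] [-0.01658779  0.02330287 -0.00983787]
side rib 163.35 max 160.0 96.22787 at 163.0 | mark 167.64 141.0 188.0
top rib 218.61 max 87.0 68.53076 at 224.0 | mark 178.4 56.0 74.0
wrist rib 167.09 max 225.0 93.09481 at 170.0 | mark 168.99 67.0 222.0
wrist rib (np.float64(170.39421550525364), np.float64(-0.648461892876587), array([-0.4, -0.5, -0.4, -0.6, -0.5, -0.5, -0.7, -0.6,  0.5]))
   mark (np.float64(169.2960681456922), np.float64(-0.3030927584694788), array([-0.2, -0.2, -0.2, -0.2, -0.2, -0.3, -0.2, -0.2, -0.2]))
side rib (np.float64(167.81878065928097), np.float64(-1.2322914636362656), array([-1. , -1.4, -2. , -1.8, -1.5, -1.4, -1.1, -1.4, -2.2]))
   mark (np.float64(169.5145750068354), np.float64(-1.9082135065530892), array([-1.7, -1.1, -2. , -1.7, -1.8, -1.5, -1.5, -1.6, -1.5]))
```

```bash
python3 -c "
from plant import ctrl
print(ctrl.sign_off())"
```

```text
the job is handed in; nothing more can be done
None
```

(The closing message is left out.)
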